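Make up the macro kit and the portrait kit

TASK

Make up two rental kits from the stock on the counter. The macro kit goes in the blue foam tray: the white lens upright in the larger round cut-out, the chrome extension ring in the smaller round one and the steel focus rail block in the long slot; the portrait kit goes in the orange foam tray: the black lens upright in the round cut-out and the battery in the oblong one. Bed each one fully down in its cut-out the same way up as it is now, set the lenses down without dropping them or knocking them over, and leave the black extension ring and the mug where they are.

Things in the scene. Friction and masses are not known exactly. Their poses are not given: they have to be found in the camera images.
- white_lens_mid (a point): Centre of the white mirrorless lens: a white upright cylinder 60 mm in diameter and 84 mm tall (420 g) with a black ribbed focus ring, standing on its 54 mm metal mount on the turntable, dark glass up. The point is on its axis, 42 mm above its underside; z points up along the axis. Any grip yaw will do.
- black_lens_mid (a point): Centre of the black lens: an upright cylinder 62 mm in diameter and 50 mm tall (300 g) with a thin silver band low down and dark glass on top, closed, no handle, standing on its mount on the counter. The point is on its axis, 25 mm above its underside; z up.
- chrome_ring_mid (a point): Centre of the bright chrome extension ring: a metal tube 50 mm outside, about 37 mm inside, 30 mm tall (90 g), standing on end on the counter, open at the top. The point is on its axis, 15 mm above its underside; z up. To set it into its cut-out, hold it with the fingertips at least 6 mm above its underside so that they stay above the foam.
- focus_rail_mid (a point): Centre of the slim steel focus rail block lying on the counter: 90 mm long (x, the dark knob at the +x end), 24 mm wide (y), 30 mm tall (340 g); a base bar 12 mm high carries a 42 mm long, 24 mm wide carriage in the middle, top 30 mm high. The point is at the middle of length and width, 15 mm above its underside. Grip across y over the carriage, fingertips at least 6 mm above the underside. It may lie in its slot either way round.
- battery_mid (a point): Centre of the camera battery lying flat on the counter: a dark grey block 52 mm (x) by 38 mm (y) by 22 mm tall (85 g) with a yellow band and brass contacts at the +x end. The point is at its middle, 11 mm above its underside; z up. Grip across y (38 mm), fingertips at least 6 mm above the underside. It may lie in its cut-out either way round.
- macro_tray: The blue foam kit tray with aluminium frame, 204 mm (x) by 172 mm (y), 12 mm high, fixed, wire pulls 17 mm out at the x ends. Origin: centre of its underside; z up. Cut-outs 5 mm deep, pale floors 7 mm above the counter: round, 82 mm across, centred at x -48, y +28 mm in the tray's frame (white lens); round, 68 mm across, at x +46, y +28 mm (chrome ring); a slot 110 mm along x by 44 mm along y at x 0, y -52 mm (focus rail, lengthways).
- portrait_tray: The orange foam kit tray with aluminium frame, 204 mm (x) by 128 mm (y), 12 mm high, fixed, wire pulls 17 mm out at the x ends. Origin: centre of its underside; z up. Two cut-outs 5 mm deep with pale floors 7 mm above the counter: round, 84 mm in diameter, centred at x -45, y 0 mm in the tray's frame (black lens); oblong, 72 mm along x by 58 mm along y, at x +50, y 0 mm (battery, lengthways).
- turntable: The low aluminium turntable with a knurled edge, 160 mm in diameter, 24 mm high, fixed in place, its top turning stiffly; it carries the white lens up to about 35 mm off its middle. Origin: centre of its underside.
- mug: The black ceramic lens mug, to be left alone: 76 mm in diameter, 95 mm tall, hollow, with a handle that reaches 72 mm out from the axis along its own +y. It stands loose (360 g). Origin: centre of its underside.
- black_ring_mid (a point): Centre of the black extension ring, to be left alone: the same size as the chrome one (50 mm outside, 30 mm tall, 80 g), but black. Standing loose on end; the point is 15 mm above its underside.
Not all that is in view belongs to the job. Leave any red or yellow look-alike of the part that bears focus_rail_mid alone. What is shaped like the part that bears battery_mid but green or purple is not meant.

How it is judged:
By the outcome, as a careful person would: the job done as asked, in the order asked, and still so for the second after the job is handed in, with the robot touching nothing.
It also fails if it takes over 136 s, if anything falls off the work surface, if the arm or the gripper's body presses on something with over 40 N, if the wrist force passes 120 N, or if a joint passes its speed limit or range.

ROBOT

A 7-joint arm with a two-finger parallel gripper is mounted at the origin on the work surface. World frame = base frame: x ahead of the robot, y to its left, z up, the work surface at z = 0. Lengths are in mm, angles in rad, forces in N, time in s.
With the tool pointing down it reaches from about 400 to 900 mm from the base axis. Payload 5.6 kg.
Tool frame: the origin (TCP) lies midway between the tips of the shut fingers; the grasp point (between the pads) lies 19 mm behind it; z points along the fingers, y is the line along which they close (so a half turn about z gives the same grasp; the last joint's range is limited). The gripper opens to 92 mm and grips with 3 to 60 N. Pads are 20 mm wide; open, the fingers measure 128 mm over their backs; the gripper's body (75 mm by 189 mm) begins 69 mm behind the grasp point.
Start: joints at [1.128, 0.468, -0.012, 1.603, 0.006, 1.071, -0.056], TCP at [252.963, -598.765, 214.592] pointing down, gripper open.
Joint ranges: [-2.53, 2.53], [-0.31, 2.02], [-1.57, 1.55], [0.28, 2.44], [-1.29, 4.43], [0.15, 1.84], [-2.92, 2.92]. Speed limits (rad/s): [2.57, 2.57, 3.14, 3.14, 3.14, 3.14, 3.14].

INTERFACE

Orientations are given as a rotation vector (axis times angle).
In Python, from cell import robot, grip, kin, viewer gives the robot as it stands. Calls block until the motion is done:
- robot.movep(position, orientation): joint-space move of the TCP to a pose.
- robot.servo_line(position, feed=150, rotation=None): straight line of the TCP; rotation=None keeps the orientation; feed is the mean speed in mm/s.
- robot.goto_joints(angles): joint-space move.
- grip(opening, newtons=None): opening from 0.0 (shut) to 1.0 (fully open); newtons is the grip in N (None keeps the last); returns when the fingers have stopped.
- robot.hold(seconds).
- kin.ik(position, orientation): joint angles nearest the present ones, or None.
- robot.observe(): the state.
- viewer.read_camera(name): name is "scene" or "top" or "wrist"; returns the picture (384x512x3 uint8, red, green, blue); there is no depth.
- viewer.camera_info(name): a dict with "camera_matrix" (3x3 intrinsics, pixels), "k1" (the pictures are not rectified: a ray, as slopes to the right and down, at radius r is drawn at 1 + k1 r^2 times it, then the intrinsics apply), "R" (3x3) and "t" (3): a world point X has camera coordinates R X + t. Camera axes: x right, y down, z forward; pixel columns grow to the right and rows downward; lengths in mm; the calibration is good to about 2 mm. A picture is of the moment at which its call begins: read the wrist's pose just before it. camera_info takes no time and is no camera call; for the wrist camera it gives the pose at the moment of the call.
A pose or a line that the arm cannot do raises robot.IKError and nothing moves.
- robot.job_done(): hands the job in; it is judged then, once.
Trained networks look in the newest picture that a camera, given by its name, has taken for a name from the list of things; names that differ only in an ending like _2 or _b are one class to them, and where a whole thing is asked for, a point or a joint stands for the part that bears it (a point fixed in the world has none). Each returns a list of dicts, best first, with "confidence" (0 to 1); they miss things now and then, are a little off and sometimes report something else, mostly with a low value. They report only what shows in the picture. A call takes as long as a camera call. They do not tell look-alikes from the thing itself.
- viewer.silhouettes(name, camera): "mask" (384x512 bool, what is visible of it).
- viewer.pinpoint(name, camera): "at" ([x, y, z] in mm, in the coordinates of the camera as it stood for that picture, good to about 4 mm: a listed point, or the origin of a listed thing).
The state is a dict: "t": time; "joints": joint angles; "joint_velocities": joint speeds; "joint_torque": joint torques, N m; "tcp_pos": TCP position; "tcp_rot": TCP orientation; "contact_force": force on the tool from outside, world axes, zero at the start; "wrist_torque": the same for the moment, N m; "grip_width": opening from 0.0 (shut) to 1.0 (fully open); "grip_force": force on a finger pad.
Only numpy, scipy, OpenCV 4.12 (cv2) and the standard library are available. Lean on these libraries where they do the work, as an engineer would, in place of code of your own. Each camera call takes 0.05 s, during which the arm holds its last target. There are 200 camera calls.

## Working session

There is one attempt and no reset: what is moved stays moved. The work goes in short steps, each a Python script; the robot and the scene stay as the last script left them, time stands still between calls to the robot, and variables do not carry over. Pictures are saved under pics/ and viewed, at most 14 in all, crops included, and the job is handed in when it is done.

```bash
ls; mkdir -p pics; cat > h.py <<'E'
import numpy as np, cv2
from cell import robot, grip, kin, viewer
def save(cam,fn):
    im=viewer.read_camera(cam); cv2.imwrite('pics/'+fn,cv2.cvtColor(im,cv2.COLOR_RGB2BGR)); return im
def toworld(ci,p): return np.array(ci['R']).T@(np.array(p)-np.array(ci['t']))
def proj(ci,X):
    c=np.array(ci['R'])@np.array(X,float)+np.array(ci['t']); s=c[:2]/c[2]; s=s*(1+ci['k1']*(s@s))
    K=np.array(ci['camera_matrix']); return K[:2,:2]@s+K[:2,2]
def unproj(ci,uv,z):
    K=np.array(ci['camera_matrix']); d=np.linalg.solve(K[:2,:2],np.array(uv,float)-K[:2,2]); s=d.copy()
    for _ in range(20): s=d/(1+ci['k1']*(s@s))
    R=np.array(ci['R']); o=-R.T@np.array(ci['t']); r=R.T@np.array([s[0],s[1],1]); return o+r*(z-o[2])/r[2]
E
python3 - <<'E'
from h import *
a=save('scene','scene0.png'); ims={}
b=save('top','top0.png')
names="white_lens_mid black_lens_mid chrome_ring_mid focus_rail_mid battery_mid macro_tray portrait_tray turntable mug black_ring_mid".split()
for cam in ['top','scene']:
    ci=viewer.camera_info(cam); print(cam,-np.array(ci['R']).T@np.array(ci['t']))
    for n in names:
        for d in viewer.pinpoint(n,cam):
            w=toworld(ci,d['at']); print(n,round(d['confidence'],2),w.round(),proj(ci,w).round())
s=robot.observe(); print(s['t'],s['tcp_rot'],s['contact_force'])
E
```

```text
pics
top [350.12390431   6.94715419 955.946171  ]
white_lens_mid 0.67 [462. 154.  23.] [195. 188.]
white_lens_mid 0.62 [644. -15.  68.] [271. 108.]
black_lens_mid 0.87 [464. 155.  24.] [195. 187.]
chrome_ring_mid 0.45 [441.  56.  15.] [238. 199.]
focus_rail_mid 0.78 [ 333. -149.   17.] [326. 248.]
focus_rail_mid 0.72 [ 306. -265.   15.] [376. 261.]
focus_rail_mid 0.58 [490. 338.   2.] [121. 175.]
focus_rail_mid 0.56 [ 471. -162.   14.] [332. 189.]
battery_mid 0.78 [338.  15.   9.] [254. 244.]
battery_mid 0.7 [356. 154.  10.] [194. 234.]
battery_mid 0.59 [437. -50.  14.] [284. 202.]
battery_mid 0.39 [ 597. -173.   12.] [337. 136.]
macro_tray 0.76 [ 492. -355.    3.] [412. 183.]
portrait_tray 0.56 [488. 332.   1.] [123. 176.]
turntable 0.61 [627.  16.   1.] [257. 123.]
turntable 0.48 [438. -49.  14.] [283. 201.]
mug 0.8 [613. 167.  -1.] [195. 127.]
black_ring_mid 0.7 [ 600. -173.   13.] [337. 135.]
black_ring_mid 0.63 [610. 169.   0.] [194. 128.]
scene [1353.74443706 -201.37368274  693.0333264 ]
white_lens_mid 0.67 [646. -12.  65.] [278. 239.]
black_lens_mid 0.83 [468. 162.  23.] [328. 196.]
chrome_ring_mid 0.6 [440.  55.  13.] [283. 198.]
focus_rail_mid 0.73 [ 305. -263.   17.] [154. 182.]
focus_rail_mid 0.53 [ 473. -161.   17.] [199. 215.]
battery_mid 0.71 [344.  17.   9.] [261. 181.]
battery_mid 0.64 [ 471. -162.   17.] [198. 215.]
battery_mid 0.61 [441. -45.  11.] [244. 204.]
battery_mid 0.5 [363. 158.  13.] [313. 178.]
macro_tray 0.8 [ 497. -354.    1.] [118. 237.]
turntable 0.89 [631.  12.  -1.] [286. 255.]
turntable 0.23 [444.  55.  15.] [284. 198.]
mug 0.62 [618. 174.  -6.] [353. 243.]
black_ring_mid 0.84 [ 603. -166.   13.] [203. 253.]
1.1 [ 3.07899304e+00  6.23679111e-01 -3.50565597e-05] [-0.33930632 -0.35598635 -0.1603668 ]
```

```bash
python3 - <<'E'
import cv2
a=cv2.imread('pics/top0.png'); c=a[80:305,80:460]; cv2.imwrite('pics/top0c.png',cv2.resize(c,None,fx=2.1,fy=2.1,interpolation=cv2.INTER_CUBIC))
a=cv2.imread('pics/scene0.png'); c=a[140:320,60:400]; cv2.imwrite('pics/scene0c.png',cv2.resize(c,None,fx=2.3,fy=2.3,interpolation=cv2.INTER_CUBIC))
E
```

```text
(no output)
```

View pics/top0c.png

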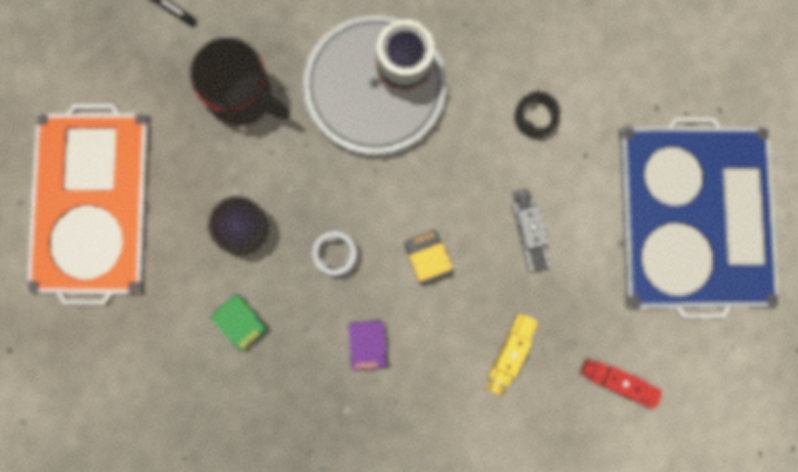

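View pics/scene0c.png

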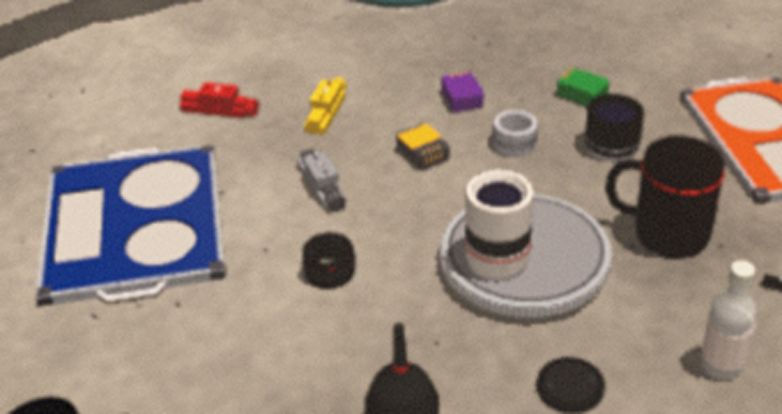

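Top crop: rails: grey (531,231), yellow (513,354), red (621,383). The grey steel one with a dark knob at its upper end is meant. Batteries: dark grey with yellow band (429,257), green (238,322), purple (368,345). The dark grey one is meant. The chrome ring is at (335,254), the black ring at (537,115) stays, and the white lens is off-centre on the turntable. Next I measure the cut-outs and object yaws, with an enlarged crop to confirm.

```bash
cat > m.py <<'E'
from h import *
a=cv2.imread('pics/top0.png'); ci=viewer.camera_info('top')
hsv=cv2.cvtColor(a,cv2.COLOR_BGR2HSV)
def tray(lo,hi):
    m=cv2.inRange(hsv,lo,hi); n,l,s,c=cv2.connectedComponentsWithStats(m); i=1+np.argmax(s[1:,4])
    foam=(l==i).astype(np.uint8); cs,_=cv2.findContours(foam,cv2.RETR_CCOMP,cv2.CHAIN_APPROX_NONE)
    cs2,hi_=cv2.findContours(foam,cv2.RETR_CCOMP,cv2.CHAIN_APPROX_NONE)
    out=[]
    for k,cc in enumerate(cs2):
        if cv2.contourArea(cc)<150: continue
        w=np.array([unproj(ci,p,12)[:2] for p in cc[:,0,:].astype(float)],np.float32)
        out.append(('hole' if hi_[0][k][3]>=0 else 'outer',cv2.minAreaRect(w)))
    return out
print('blue');[print(o) for o in tray((105,100,40),(130,255,255))]
print('orange');[print(o) for o in tray((5,150,150),(18,255,255))]
# chroma-free grey rail and battery via silhouettes
for n,z,near in [('focus_rail_mid',30,(471,-162)),('battery_mid',22,(438,-48))]:
    for d in viewer.silhouettes(n,'top'):
        m=d['mask'].astype(np.uint8); cs,_=cv2.findContours(m,cv2.RETR_EXTERNAL,cv2.CHAIN_APPROX_NONE)
        cc=max(cs,key=cv2.contourArea); w=np.array([unproj(ci,p,z-6)[:2] for p in cc[:,0,:].astype(float)],np.float32)
        r=cv2.minAreaRect(w); print(n,round(d['confidence'],2),np.round(r[0]),np.round(r[1]),round(r[2],1))
c=np.hstack([cv2.resize(a[165:220,265:355],(795,486),interpolation=cv2.INTER_CUBIC)]); cv2.imwrite('pics/crop1.png',c)
E
sed -i 's/^ci=viewer/&/' m.py; python3 - <<'E'
import h
E
python3 -c "
from h import *
save('top','top1.png'); exec(open('m.py').read())"
```

```text
blue
('outer', ((491.5831604003906, -356.09027099609375), (190.07266235351562, 158.29449462890625), 1.9950886964797974))
('hole', ((442.0363464355469, -328.1022644042969), (86.53378295898438, 89.73831176757812), 89.5914306640625))
('hole', ((493.0594482421875, -406.5313415527344), (117.5121078491211, 53.99144744873047), 1.6594387292861938))
('hole', ((536.4114990234375, -325.20794677734375), (75.05522918701172, 73.71600341796875), 45.55157470703125))
orange
('outer', ((487.06475830078125, 334.4432067871094), (189.07403564453125, 113.94783020019531), 1.2805672883987427))
('hole', ((441.6966857910156, 331.6964111328125), (89.30174255371094, 90.93643951416016), 47.347042083740234))
('hole', ((536.5855712890625, 334.28533935546875), (80.0206298828125, 67.1917495727539), 1.2829519510269165))
focus_rail_mid 0.81 [ 305. -260.] [90. 25.] 67.5
focus_rail_mid 0.65 [ 470. -161.] [90. 29.] 14.6
focus_rail_mid 0.61 [ 332. -142.] [27. 88.] 64.2
focus_rail_mid 0.17 [621. 171.] [119.  82.] 29.2
battery_mid 0.91 [338.  15.] [53. 39.] 6.2
battery_mid 0.84 [435. -50.] [58. 41.] 27.7
battery_mid 0.61 [358. 155.] [52. 39.] 47.3
```

View pics/crop1.png

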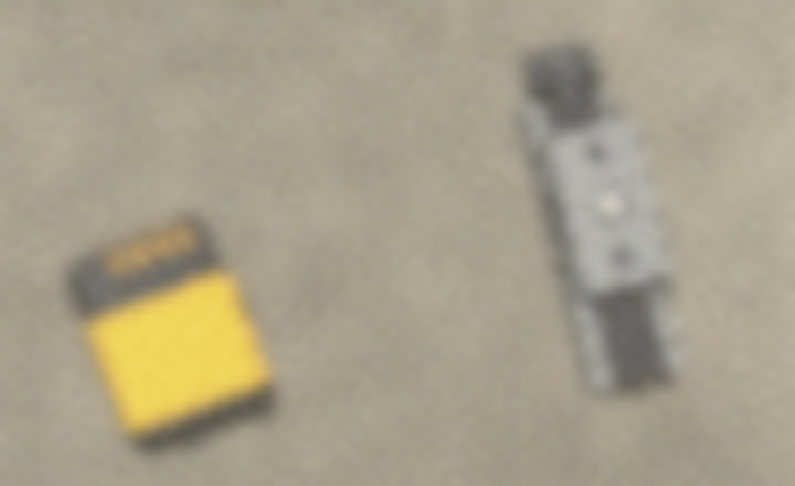

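Confirmed: the grey steel rail (enlarged 605,205; knob at the upper-left, yaw about +14°) and the dark grey battery with yellow band (170,330; yaw about 28°). Next I hover over the white lens and check with the wrist camera.

```bash
cat >> h.py <<'E'
from scipy.spatial.transform import Rotation as Ro
def rot(yaw): return (Ro.from_euler('z',yaw)*Ro.from_euler('x',np.pi)).as_rotvec()
def best(pos,yaw):
    q0=np.array(robot.observe()['joints']); c=[]
    for y in (yaw,yaw+np.pi,yaw-np.pi):
        q=kin.ik(list(pos),rot(y))
        if q is not None: c.append((np.abs(np.array(q)-q0).max(),y))
    return min(c)[1] if c else None
def wristpin(n,fn=None,near=None):
    ci=viewer.camera_info('wrist'); im=viewer.read_camera('wrist')
    if fn: cv2.imwrite('pics/'+fn,cv2.cvtColor(im,cv2.COLOR_RGB2BGR))
    r=[(d['confidence'],toworld(ci,d['at'])) for d in viewer.pinpoint(n,'wrist')]
    for c,w in r: print(n,round(c,2),w.round(1),proj(ci,w).round())
    if near is not None: r=[x for x in r if np.hypot(*(x[1][:2]-near[:2]))<25]
    return (r[0][1] if r else None),ci
E
python3 - <<'E'
from h import *
D=np.pi/180
for n,p,y in [('white',(644,-15,46),0),('wplace',(443,-329,30),0),('ring',(441,56,8),0),('rplace',(537,-326,15),0),('rail',(470,-161,8),14*D),('railp',(493.5,-408,15),1.8*D),('bl',(464,157,8),0),('blp',(442,333,15),0),('bat',(438,-48,8),28*D),('batp',(537,335,15),1.3*D)]:
    o=[]
    for yy in (y,y+np.pi,y+np.pi/2,y-np.pi/2):
        q=kin.ik(list(p),rot(yy)); o.append(None if q is None else np.round(q,2).tolist()[6])
    print(n,o)
robot.movep([640,-13,260],rot(best([640,-13,260],0)))
wristpin('white_lens_mid','w0.png'); wristpin('turntable'); s=robot.observe(); print(s['t'],s['joints'],s['grip_width'])
E
```

```text
white [-1.72, 1.06, -0.42, -2.28]
wplace [-1.01, 1.7, 0.35, -2.33]
ring [-2.11, 0.87, -0.65, 1.89]
rplace [-1.1, 1.63, 0.28, -2.41]
rail [-1.23, 1.55, 0.1, -2.48]
railp [-0.91, 1.81, 0.47, -2.22]
bl [-2.32, 0.7, -0.91, 1.74]
blp [-2.78, 0.19, -1.29, 1.5]
bat [-1.31, 1.14, 0.05, -2.59]
batp [-2.54, 0.33, -1.2, 1.71]
turntable 0.93 [628.6  20.3   1.9] [279. 156.]
3.9417 [ 0.48749359  0.52907293 -0.7443286   1.54348513  0.3734047   1.21603379
  1.25006375] 0.9976415859244429
```

View pics/w0.png

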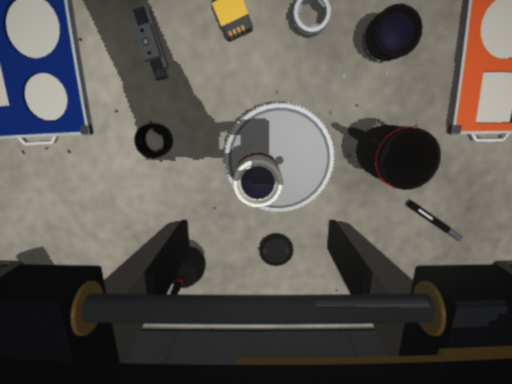

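Wrist view: the lens's top rim is centred near (258,181), the turntable at (279,156), with no obstruction between the fingers. I triangulate the rim from three cameras.

```bash
python3 - <<'E'
from h import *
print(unproj(viewer.camera_info('wrist'),(258,181),108), unproj(viewer.camera_info('top'),(272.9,103.8),108), unproj(viewer.camera_info('scene'),(277.4,222.6),108))
E
cat >> h.py <<'E'
def lower(p,z_end,yaw,feed=25,thr=4,over=3):
    """lower the held part 1 mm at a time until the floor carries it"""
    f0=np.array(robot.observe()['contact_force'])[2]; z=z_end+4
    while z>z_end-over:
        robot.servo_line([p[0],p[1],z],feed=feed); s=robot.observe()
        if s['contact_force'][2]-f0>thr: break
        z-=1
    print('set down at',z,'expected',z_end,'dF',round(s['contact_force'][2]-f0,1)); return z
def pick(p,yaw,ztcp,op,force,up=190,above=60):
    y=best([p[0],p[1],ztcp],yaw)
    robot.movep([p[0],p[1],ztcp+above],rot(y)); grip(op,force)
    robot.servo_line([p[0],p[1],ztcp],feed=80); grip(0.0,force); s=robot.observe()
    print('gripped',round(s['grip_width']*92,1),s['grip_force'],np.round(s['contact_force'],1),round(s['t'],1))
    robot.servo_line([p[0],p[1],up],feed=150); s=robot.observe()
    print('lifted',round(s['grip_width']*92,1),s['grip_force'],np.round(s['contact_force'],1),round(s['t'],1)); return y
def place(p,yaw,ztcp,op,up=190,feed=25):
    """ztcp: TCP height expected when bedded"""
    y=best([p[0],p[1],up],yaw); robot.movep([p[0],p[1],up],rot(y))
    robot.servo_line([p[0],p[1],ztcp+8],feed=120); z=lower(p,ztcp,y,feed); grip(op); 
    robot.servo_line([p[0],p[1],up],feed=120); s=robot.observe(); print('t',round(s['t'],1),np.round(s['contact_force'],1)); return z
E
```

```text
[641.93145742 -11.52624113 108.        ] [638.91707876 -17.06701996 108.        ] [647.02318094 -13.49932111 108.        ]
```

```bash
python3 - <<'E'
from h import *
p=(643,-14); pick(p,0,45,1.0,30,up=200)
save('scene','s1.png')
place((442.5,-329),0.03,45-24+7,0.9,up=200)
wristpin('white_lens_mid','w1.png')
E
```

```text
gripped 59.8 30.000320076942444 [-1.6 -1.7  2.7] 6.3
lifted 59.8 29.99926507472992 [-0.1  0.9 -4.4] 7.5
set down at 27 expected 28 dF 13.1
t 14.1 [-0.1  0.6 -0.1]
```

View pics/w1.png

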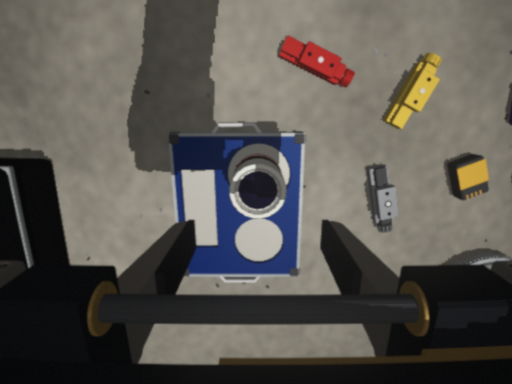

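The lens stands inside the larger cut-out: rim at (257,189), cut-out floor visible above it at (258,160). Contact came at floor height, 5–6 mm below foam height. Next is the ring, with a wrist check from a hover.

```bash
python3 - <<'E'
from h import *
ci=viewer.camera_info('wrist'); print(unproj(ci,(257,189),91))
p=[441,56,150]; y=best([441,56,8],0); robot.movep([400,56,220],rot(y))
wristpin('chrome_ring_mid','w2.png',np.array(p)); print(robot.observe()['t'],y)
E
```

```text
[ 441.96450519 -327.54792045   91.        ]
chrome_ring_mid 0.98 [438.7  58.   14.4] [258. 197.]
15.7583 -3.141592653589793
```

View pics/w2.png

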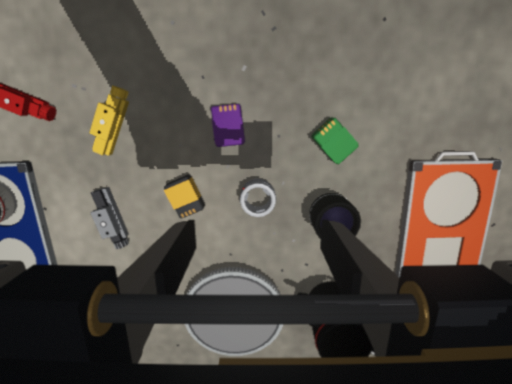

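Wrist view: chrome ring at (258,198), clear of the battery (183,195) and the black lens (335,213). Ring ≈ (440,57).

```bash
python3 - <<'E'
from h import *
pick((440,57),0,8,0.80,20,up=150)
place((537,-326.5),0.03,15,0.72,up=150)
robot.movep([410,-161,220],rot(best([410,-161,220],0.24)))
w,ci=wristpin('focus_rail_mid','w3.png',np.array([470,-161]))
for d in viewer.silhouettes('focus_rail_mid','wrist'):
    m=d['mask'].astype(np.uint8); cs,_=cv2.findContours(m,cv2.RETR_EXTERNAL,cv2.CHAIN_APPROX_NONE)
    cc=max(cs,key=cv2.contourArea); q=np.array([unproj(ci,x,20)[:2] for x in cc[:,0,:].astype(float)],np.float32)
    r=cv2.minAreaRect(q); print(round(d['confidence'],2),np.round(r[0]),np.round(r[1]),round(r[2],1))
print(robot.observe()['t'])
E
```

```text
gripped 47.3 20.00051707495004 [ 0.5 -1.3  2.3] 18.2
lifted 47.3 19.999697583261877 [-0.6 -0.2 -0.6] 19.3
set down at 14 expected 15 dF 10.4
t 25.3 [ 0.4  0.1 -1.4]
focus_rail_mid 0.87 [ 331.7 -139.3   15.4] [288. 116.]
focus_rail_mid 0.59 [ 477.1 -151.6   13.7] [253. 216.]
focus_rail_mid 0.59 [ 305.3 -263.4   16. ] [198.  71.]
0.66 [ 333. -140.] [26. 89.] 65.6
0.59 [ 470. -160.] [94. 25.] 14.9
0.59 [ 306. -260.] [92. 25.] 67.1
26.3
```

View pics/w3.png

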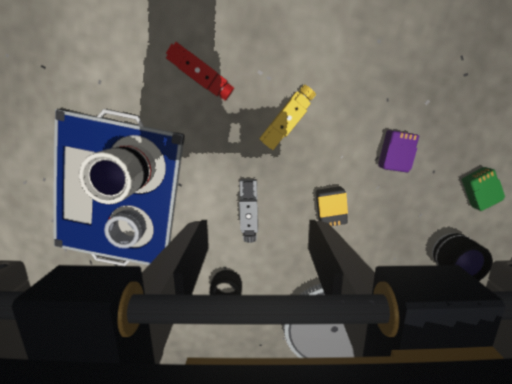

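Wrist view: ring rim at (125,228) inside the smaller cut-out, white lens upright at (112,175). Steel rail at (249,212), yaw about 14.8°, centre about (470,-160).

```bash
python3 - <<'E'
from h import *
ci=viewer.camera_info('wrist'); print('ring',unproj(ci,(125,228),37),'carriage',unproj(ci,(249,215),30))
D=np.pi/180
pick((470,-160),14.8*D,8,0.6,35,up=150)
place((493.5,-407.5),1.8*D,15,0.48,up=150)
robot.movep([430,-300,300],rot(best([430,-300,300],0)))
save('wrist','w4.png'); print(robot.observe()['t'])
E
```

```text
ring [ 527.83434816 -318.92794239   37.        ] carriage [ 471.27583838 -157.27746463   30.        ]
gripped 23.9 35.00003769993782 [-0.1 -0.9  2.6] 28.8
lifted 23.9 34.99993175268173 [-1.  -0.1 -2.8] 29.9
set down at 14 expected 15 dF 9.0
t 35.4 [-0.4  0.6  0.6]
36.2917
```

View pics/w4.png

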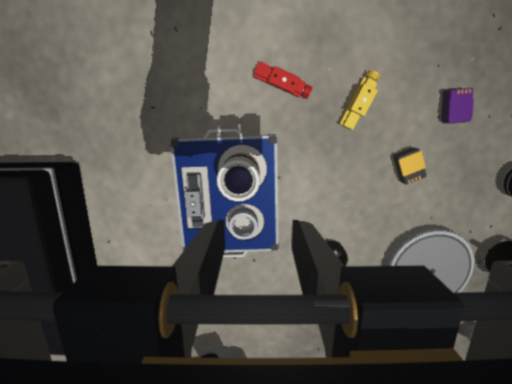

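Rail lies in the slot (195,200). The ring needs a closer look for bedding.

```bash
python3 - <<'E'
from h import *
a=cv2.imread('pics/w4.png'); ci=viewer.camera_info('wrist')
b=cv2.resize(a[125:260,165:290],None,fx=4.4,fy=4.4,interpolation=cv2.INTER_CUBIC)
def circ(x,y,z,r,col):
    P=np.array([(proj(ci,(x+r*np.cos(t),y+r*np.sin(t),z))-[165,125]+.5)*4.4 for t in np.linspace(0,6.28,60)]); cv2.polylines(b,[P.astype(int)],True,col,1)
circ(536.5,-326,12,34,(0,255,0)); circ(536.5,-326,37,25,(0,0,255)); circ(442,-328,12,41,(0,255,0)); circ(442,-328,91,30,(0,0,255))
cv2.imwrite('pics/w4c.png',b); print(unproj(ci,(244,223),37),unproj(ci,(195,203),37))
E
```

```text
[ 529.37665797 -321.75295979   37.        ] [ 494.51330842 -400.82165521   37.        ]
```

View pics/w4c.png

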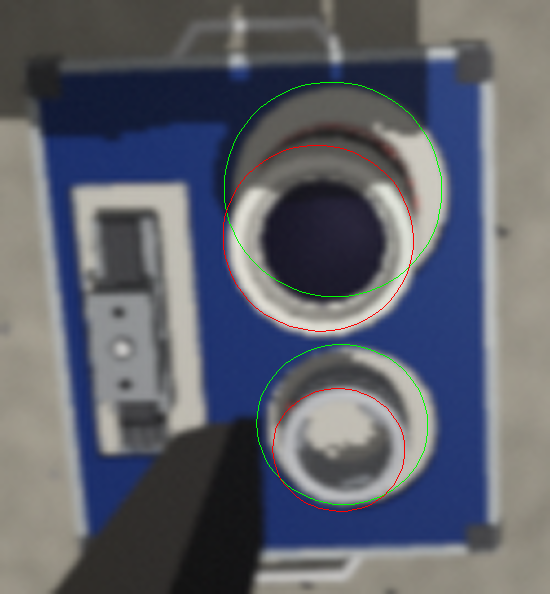

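```bash
python3 - <<'E'
from h import *
y=best([470,-327,200],0); robot.movep([480,-327,200],rot(y)); a=save('wrist','w5.png'); ci=viewer.camera_info('wrist')
b=cv2.imread('pics/w5.png'); c=proj(ci,(537,-327,25)); print(c,-np.array(ci['R']).T@np.array(ci['t']))
u,v=c.astype(int); u0=max(u-75,0);v0=max(v-75,0); cv2.imwrite('pics/w5c.png',cv2.resize(b[v0:v0+130,u0:u0+150],None,fx=4.5,fy=4.5,interpolation=cv2.INTER_CUBIC)); print(u0,v0)
E
```

```text
[255.80405875 216.74072652] [ 403.28004308 -325.03670613  372.35297639]
180 141
```

View pics/w5c.png

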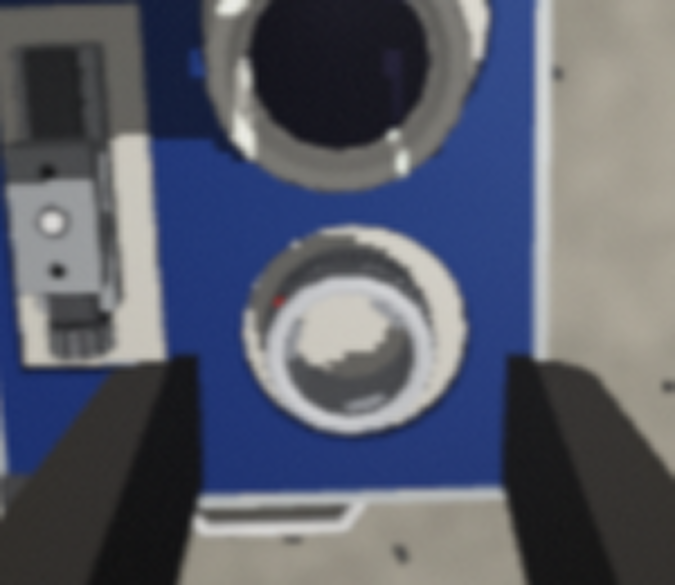

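The ring is upright and entirely inside its cut-out, with its narrower lip on top. Rail and white lens are bedded too. Next is the black lens.

```bash
python3 - <<'E'
from h import *
robot.movep([410,157,230],rot(best([464,157,9],0)))
w,ci=wristpin('black_lens_mid','w6.png',np.array([464,157])); print(proj(ci,(464,157,50)),robot.observe()['t'])
E
```

```text
black_lens_mid 0.58 [459.6 161.8  26.6] [260. 205.]
[257.01145928 213.54181897] 38.7583
```

View pics/w6.png

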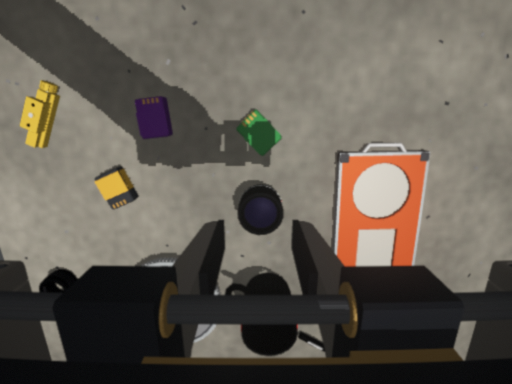

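Black lens top at (262,210) gives about (463,159). It is clear of the mug (270,310) and the tray.

```bash
python3 - <<'E'
from h import *
print(unproj(viewer.camera_info('wrist'),(262,210),50))
pick((463,159),0,9,1.0,30,up=150)
place((441.8,332.5),0.02,16,0.92,up=160)
D=np.pi/180
robot.movep([370,-48,200],rot(best([437,-48,8],28*D)))
w,ci=wristpin('battery_mid','w7.png',np.array([437,-48]))
for d in viewer.silhouettes('battery_mid','wrist'):
    m=d['mask'].astype(np.uint8); cs,_=cv2.findContours(m,cv2.RETR_EXTERNAL,cv2.CHAIN_APPROX_NONE)
    cc=max(cs,key=cv2.contourArea); q=np.array([unproj(ci,x,18)[:2] for x in cc[:,0,:].astype(float)],np.float32)
    r=cv2.minAreaRect(q); print(round(d['confidence'],2),np.round(r[0]),np.round(r[1]),round(r[2],1))
print(robot.observe()['t'])
E
```

```text
[458.83423596 163.74417597  50.        ]
gripped 61.9 30.000390708446503 [-0.6 -0.8  2. ] 41.8
lifted 61.3 29.999317824840546 [ 0.5 -0.5 -2.6] 42.9
set down at 15 expected 16 dF 12.6
t 48.3 [-0.1 -0.4 -0. ]
battery_mid 0.92 [436.7 -48.5  11.8] [233. 214.]
battery_mid 0.74 [356.7 161.7  14.5] [393. 233.]
battery_mid 0.69 [338.9  22.9  11.6] [315. 176.]
battery_mid 0.43 [628.4  24.2   2.5] [221. 330.]
0.88 [360. 157.] [61. 45.] 44.5
0.77 [437. -47.] [57. 39.] 22.5
0.65 [340.  17.] [54. 44.] 5.3
49.9
```

```bash
python3 - <<'E'
from h import *
D=np.pi/180
pick((437,-48),22*D,8,0.7,20,up=150)
place((537,334.5),1.3*D,15,0.6,up=160)
robot.movep([430,310,280],rot(best([430,310,280],0))); save('wrist','w8.png'); 
robot.movep([420,0,330],rot(best([420,0,330],0))); save('top','t9.png'); save('scene','s9.png')
a=cv2.imread('pics/w8.png'); b=cv2.imread('pics/t9.png'); c=cv2.imread('pics/s9.png')[140:320,60:400]
cv2.imwrite('pics/fin.png',np.vstack([np.hstack([cv2.resize(a,(400,300)),cv2.resize(b,(400,300))]),cv2.resize(c,(566,300))[:, :].copy() if 0 else np.hstack([cv2.resize(c,(566,300)),np.zeros((300,234,3),np.uint8)])]))
print(robot.observe()['t'])
E
```

```text
gripped 37.9 19.96635675430298 [-0.1  0.3  3.5] 52.6
lifted 38.3 19.967121183872223 [-0.6  0.3 -1. ] 53.7
set down at 14 expected 15 dF 10.1
t 59.8 [ 0.1 -0.6 -0.6]
61.8333
```

View pics/fin.png

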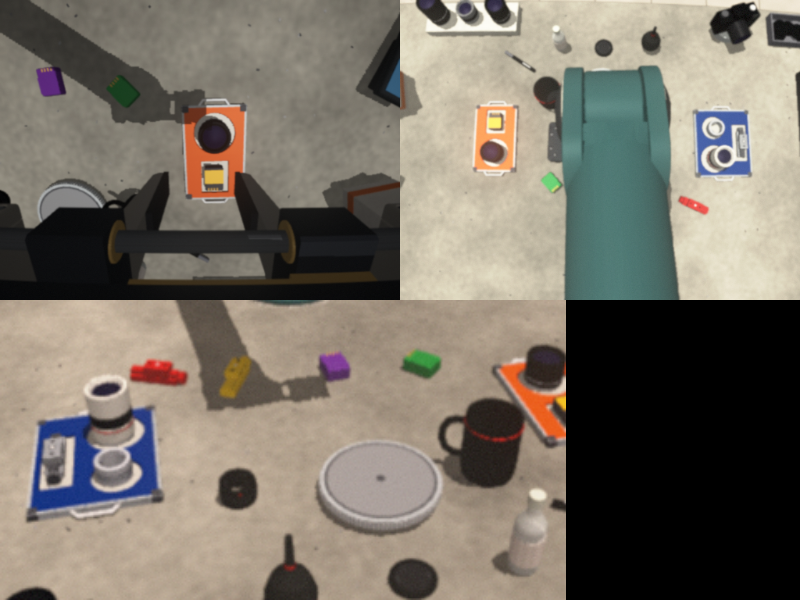

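View pics/w8.png

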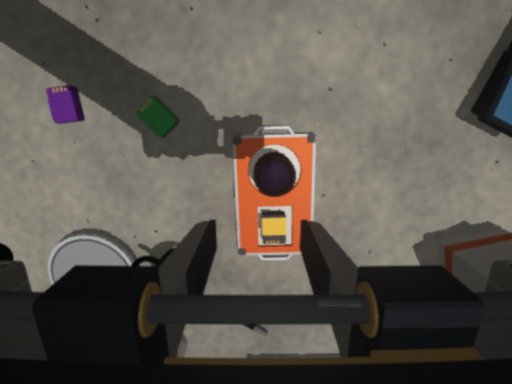

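The black lens stands in its round cut-out (274,172) and the battery lies in its oblong (274,227). The macro kit is complete, and the mug and black ring are untouched. I hand the job in.

```bash
python3 -c "
from h import *
print(robot.job_done(), robot.observe()['t'])"
```

```text
the job is handed in; nothing more can be done
the job is handed in; nothing more can be done
```

Both kits are made up and the job is handed in at about 62 s of the 136 s allowed: all five parts are bedded upright in their cut-outs, and I left the mug, the black ring and the look-alikes where they were.

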